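Stack the bamboo steamer on the pot

TASK

Get the steamer ready on the hob: one at a time from the bottom up, set the potato basket on the pot's steaming ring, the carrot basket on that, the broccoli basket on that, and close the top with the bamboo lid, each settled fully home over the lip below so that it sits level. Keep the baskets upright so no food falls out, and leave the empty basket and the steel pan lid where they are.

Things in the scene. Friction and masses are not known exactly. Their poses are not given: they have to be found in the camera images.
- tier_potato: open bamboo basket, 4 potatoes. Outer diameter 150 mm (hoops 152), upright wall 13.5 mm thick, its flat rim 45 mm up; on the rim's inner edge a rounded lip 4.5 wide (radius 61.5 to 66), 6 high. The hollow foot (8 high, inside radius 70.5) drops over the lip below; stacking pitch 45, any yaw. Floor 13 mm up; food fixed within radius 37, below 47 mm. Origin: underside centre, z up. 300 g, loose
- tier_carrot: bamboo basket just like tier_potato (same sizes, lip, foot and origin at the centre of the underside, z up), but with five orange carrots fixed in it, within 37 mm of its axis and below 47 mm over its underside. About 260 g, loose on the worktop. The wall may be pinched anywhere round the rim.
- tier_broccoli: bamboo basket just like tier_potato (same sizes, lip, foot and origin at the centre of the underside, z up), but with three green broccoli florets fixed in it, within 37 mm of its axis and below 47 mm over its underside. About 220 g, loose on the worktop. The wall may be pinched anywhere round the rim.
- steamer_lid: pale bamboo lid, 150 mm diameter (hoop 152): hollow foot like the baskets' (inside radius 70.5, 9 mm deep), dome 34 mm high. On top a strap handle: flat bar along the lid's x axis, 62 mm long, 14 wide (along y), 5 thick, from 61 to 66 mm above the underside, on two legs at x = +-28.5; open below down to the dome. Origin: centre of the underside, z up. 140 g, loose.
- pot_seat (a point): low steel pot with a flat aluminium steaming ring, fixed on the black hob. Point: centre of the ring's flat top, 72 mm above the worktop, z up; a basket's underside rests at this height. Ring 166 mm diameter with an 80 mm hole and a lip like the baskets' (radius 61.5 to 66, 6 mm high). Black ears reach 108 mm from the axis, 57 mm above the worktop at most.
- tier_empty: an empty bamboo basket, the same as the others but with nothing in it, standing on the worktop, loose. Not needed. Origin: centre of the underside.
- steel_lid: the pot's own steel lid, 150 mm diameter, lying on the worktop, loose, with a black knob; 40 mm high in all. Not needed. Origin: centre of the underside.
- casserole: small red enamel casserole with its lid on, fixed on the hob's other zone: 136 mm diameter, black knob, 106 mm high in all, red ears that reach 97 mm from its axis. Origin: centre of its underside, 4 mm above the worktop.
There are look-alikes about, which are no part of the job. What is shaped like the part that bears pot_seat but purple is not meant.

How it is judged:
By the outcome, as a careful person would: the job done as asked, in the order asked, and still so for the second after the job is handed in, with the robot touching nothing.
It also fails if it takes over 131 s, if anything falls off the work surface, if the arm or the gripper's body presses on something with over 40 N, if the wrist force passes 120 N, or if a joint passes its speed limit or range.

ROBOT

A 7-joint arm with a two-finger parallel gripper is mounted at the origin on the work surface. World frame = base frame: x ahead of the robot, y to its left, z up, the work surface at z = 0. Lengths are in m, angles in rad, forces in N, time in s.
With the tool pointing down it reaches from about 0.4 to 0.9 m from the base axis. Payload 5.6 kg.
Tool frame: the origin (TCP) lies midway between the tips of the shut fingers; the grasp point (between the pads) lies 19 mm behind it; z points along the fingers, y is the line along which they close (so a half turn about z gives the same grasp; the last joint's range is limited). The gripper opens to 92 mm and grips with 3 to 60 N. Pads are 20 mm wide; open, the fingers measure 128 mm over their backs; the gripper's body (75 mm by 189 mm) begins 69 mm behind the grasp point.
Start: joints at [-1.33, 0.468, -0.012, 1.603, 0.006, 1.071, -0.056], TCP at [0.182, 0.624, 0.187] pointing down, gripper open.
Joint ranges: [-2.53, 2.53], [-0.31, 2.02], [-1.57, 1.55], [0.28, 2.44], [-1.29, 4.43], [0.15, 1.84], [-2.92, 2.92]. Speed limits (rad/s): [2.57, 2.57, 3.14, 3.14, 3.14, 3.14, 3.14].

INTERFACE

Orientations are given as a 3x3 rotation matrix whose columns are the frame's x, y, z axes.
In Python, from station import env, effector, solver, viewer, workorder, search_frame, tip_of gives the robot as it stands. Calls block until the motion is done:
- env.reach(position, orientation): joint-space move of the TCP to a pose.
- env.movel(position, frame=None, rate=0.15): straight line of the TCP; frame=None keeps the orientation; rate is the mean speed in m/s.
- env.goto_joints(angles): joint-space move.
- effector.release() and effector.grasp(squeeze=None): open the fingers fully, or close them until they stop; squeeze is the grip in N (None keeps the last).
- env.pause(seconds).
- solver.inverse_kinematics(position, orientation): joint angles nearest the present ones, or None.
- env.sense(): the state.
- viewer.read_camera(name): name is "side" or "top"; returns (picture, depth): 420x560x3 uint8, red, green, blue; 420x560 float32, m along the optical axis (not along the pixel's ray), 0 where there is no reading.
- viewer.camera_info(name): a dict with "intrinsics" (3x3 intrinsics, pixels), "eye" and "rotation" of the camera in the world. Camera axes: x right, y up, looking along -z (the intrinsics and any distortion apply to the point x, -y, -z); pixel columns grow to the right and rows downward; lengths in m; the calibration is good to about 2 mm. A picture is of the moment at which its call begins. camera_info takes no time and is no camera call.
A pose or a line that the arm cannot do raises env.PlanningError and nothing moves.
- workorder.finish_job(): hands the job in; it is judged then, once.
Trained networks look in the newest picture that a camera, given by its name, has taken for a name from the list of things; names that differ only in an ending like _2 or _b are one class to them, and where a whole thing is asked for, a point or a joint stands for the part that bears it (a point fixed in the world has none). Each returns a list of dicts, best first, with "score" (0 to 1); they miss things now and then, are a little off and sometimes report something else, mostly with a low value. They report only what shows in the picture. A call takes as long as a camera call. They do not tell look-alikes from the thing itself.
- search_frame(camera, name): "at" ([x, y, z] in m, in world coordinates, good to about 4 mm: the middle of the surface that is visible of it).
- tip_of(camera, name): "at" ([x, y, z] in m, in world coordinates, good to about 4 mm: a listed point, or the origin of a listed thing).
The state is a dict: "t": time; "joint_positions": joint angles; "joint_velocities": joint speeds; "tau": joint torques, N m; "ee_pos": TCP position; "tcp_rot": TCP orientation; "wrist_force": force on the tool from outside, world axes, zero at the start; "moment": the same for the moment, N m; "gripper_width": finger opening in m; "grasp_force": force on a finger pad.
Only numpy, scipy, OpenCV 4.12 (cv2) and the standard library are available. Lean on these libraries where they do the work, as an engineer would, in place of code of your own. Each camera call takes 0.05 s, during which the arm holds its last target. There are 200 camera calls.

## Working session

There is one attempt and no reset: what is moved stays moved. The work goes in short steps, each a Python script; the robot and the scene stay as the last script left them, time stands still between calls to the robot, and variables do not carry over. Pictures are saved under pics/ and viewed, at most 17 in all, crops included, and the job is handed in when it is done.

```bash
ls; mkdir -p pics
python3 - <<'E'
from station import env, effector, solver, viewer, workorder, search_frame, tip_of
import cv2, numpy as np
for c in ("top","side"):
    p,d=viewer.read_camera(c); cv2.imwrite(f"pics/{c}0.png",cv2.cvtColor(p,cv2.COLOR_RGB2BGR)); np.save(f"pics/{c}0.npy",d)
    i=viewer.camera_info(c); print(c,{k:np.round(v,3).tolist() if k in("intrinsics","eye","rotation") else v for k,v in i.items()})
    for n in "tier_potato tier_carrot tier_broccoli steamer_lid pot_seat tier_empty steel_lid casserole".split():
        print(n,[(np.round(r["at"],3).tolist(),round(r["score"],2)) for r in tip_of(c,n)])
s=env.sense(); print({k:np.round(v,3).tolist() for k,v in s.items()})
E
```

```text
pics
top {'intrinsics': [[467.895, 0.0, 277.844], [0.0, 467.895, 205.263], [0.0, 0.0, 1.0]], 'eye': [0.331, -0.002, 1.242], 'rotation': [[-0.021, 0.995, -0.093], [-1.0, -0.021, -0.007], [-0.009, 0.093, 0.996]]}
tier_potato [([0.435, -0.257, -0.004], 0.72)]
tier_carrot [([0.522, -0.441, -0.0], 0.61)]
tier_broccoli [([0.647, -0.261, -0.001], 0.62)]
steamer_lid [([0.523, 0.456, -0.001], 0.64), ([0.674, -0.02, 0.006], 0.32)]
pot_seat [([0.19, 0.34, 0.068], 0.89), ([0.47, 0.021, 0.073], 0.83)]
tier_empty [([0.645, 0.265, -0.004], 0.79)]
steel_lid [([0.437, 0.264, -0.002], 0.78)]
casserole [([0.674, -0.017, 0.005], 0.68)]
side {'intrinsics': [[538.715, 0.0, 277.992], [0.0, 538.715, 214.158], [0.0, 0.0, 1.0]], 'eye': [-0.193, -1.062, 0.915], 'rotation': [[0.866, 0.271, -0.42], [-0.499, 0.494, -0.711], [0.015, 0.826, 0.564]]}
tier_potato [([0.436, -0.258, 0.0], 0.75)]
tier_carrot [([0.522, -0.438, 0.001], 0.92)]
tier_broccoli [([0.644, -0.258, 0.0], 0.91)]
steamer_lid [([0.519, 0.456, 0.003], 0.59)]
pot_seat [([0.197, 0.342, 0.068], 0.86), ([0.475, 0.02, 0.077], 0.65)]
tier_empty [([0.646, 0.265, -0.002], 0.97)]
steel_lid [([0.44, 0.264, -0.002], 0.96)]
casserole [([0.674, -0.018, 0.006], 0.58)]
{'t': 0.9, 'joint_positions': [-1.33, 0.467, -0.012, 1.603, 0.006, 1.071, -0.056], 'joint_velocities': [-0.001, -0.0, -0.001, -0.0, -0.001, -0.002, -0.001], 'tau': [-0.001, -52.039, -0.012, -24.406, -0.057, 0.011, 0.0], 'ee_pos': [0.182, 0.624, 0.188], 'tcp_rot': [[-0.96, 0.28, 0.0], [0.28, 0.96, 0.0], [-0.0, 0.0, -1.0]], 'wrist_force': [0.878, -0.206, -0.331], 'moment': [-0.035, -0.029, 0.038], 'grasp_force': 0.0, 'gripper_width': 0.092}
```

View pics/top0.png

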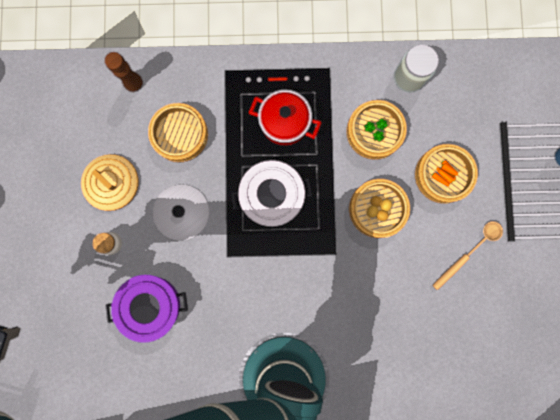

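View pics/side0.png

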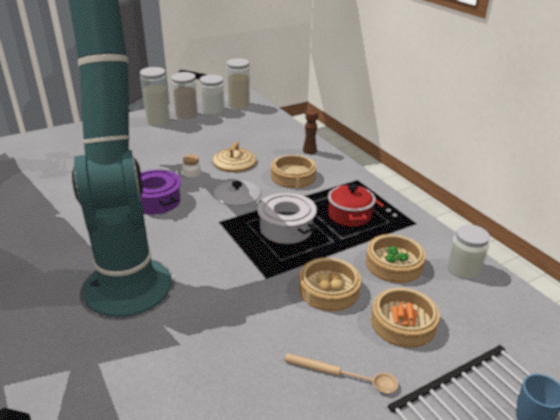

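The top picture shows the potato basket at (380,208), carrot (446,172), broccoli (377,129), the bamboo lid at (109,182) and the silver pot on the hob at (272,193).

Could be mistaken:
- **Pot:** the purple pot at (146,308) and the red casserole at (285,117). I choose the silver one on the hob.
- **Baskets:** the empty one at (178,132). The others are told apart by their food.
- **Lid:** the steel lid at (181,212). I choose the pale bamboo one.

Next are precise circle fits, food heights and the gripper's options.

```bash
cat >> h.py <<'E'
def rim(P,c,z=0.):
    """basket centre from its rim, food left out"""
    c=np.array(c[:2])
    for _ in range(3):
        Q=P[np.hypot(P[...,0]-c[0],P[...,1]-c[1])>.052]; c=ring(Q,c,z+.040,z+.055,.0615,.0755)[0]
    return c
E
python3 - <<'E'
from h import *
N=dict(potato=(.433,-.257),carrot=(.520,-.437),broccoli=(.643,-.26),empty=(.646,.265))
C={}
for c in("side","top"):
    _,P=cloud(c,np.load(f"pics/{c}0.npy"))
    for n,x in N.items(): C[n]=rim(P,x); print(c,n,np.round(C[n],4))
    Q=P[np.hypot(P[...,0]-.472,P[...,1]-.02)>.05]
    print("pot",[np.round(v,4) for v in ring(Q,(.472,.02),.066,.08,.055,.083)])
Q=P.reshape(-1,3)
for n in("potato","carrot","broccoli"):
    d=Q[:,:2]-C[n]; print(n)
    for k in range(0,360,15):
        a=np.radians(k); u=d@[np.cos(a),np.sin(a)]; v=d@[-np.sin(a),np.cos(a)]
        print(k,[int(1000*np.nanpercentile(Q[(u>=q)&(u<q+.01)&(abs(v)<.012),2],97)) for q in np.arange(0,.05,.01)],end='; ')
p=cv2.imread("pics/top0.png"); cv2.imwrite("pics/crop.png",cv2.resize(p[90:250,230:490],None,fx=3,fy=3,interpolation=cv2.INTER_CUBIC))
E
```

```text
side potato [ 0.4294 -0.2605]
side carrot [ 0.5168 -0.4388]
side broccoli [ 0.638  -0.2613]
side empty [0.6418 0.2626]
pot [array([0.4713, 0.0185]), np.int64(966), np.float64(0.0003), np.float64(0.0704)]
top potato [ 0.4313 -0.2551]
top carrot [ 0.5183 -0.4334]
top broccoli [ 0.6401 -0.2557]
top empty [0.6442 0.2676]
pot [array([0.4721, 0.0211]), np.int64(2084), np.float64(0.0003), np.float64(0.0712)]
potato
0 [40, 43, 41, 35, 17]; 15 [38, 43, 43, 35, 17]; 30 [42, 42, 43, 39, 14]; 45 [41, 43, 43, 39, 13]; 60 [43, 43, 41, 17, 14]; 75 [40, 43, 42, 15, 15]; 90 [40, 43, 42, 32, 15]; 105 [38, 43, 42, 38, 15]; 120 [42, 43, 42, 39, 15]; 135 [42, 43, 42, 39, 15]; 150 [43, 44, 41, 30, 16]; 165 [43, 44, 39, 14, 16]; 180 [41, 44, 42, 33, 15]; 195 [40, 44, 42, 37, 14]; 210 [40, 44, 42, 39, 14]; 225 [42, 44, 43, 38, 14]; 240 [42, 43, 42, 18, 16]; 255 [42, 43, 40, 15, 16]; 270 [41, 44, 42, 34, 15]; 285 [40, 44, 42, 36, 15]; 300 [39, 44, 42, 37, 13]; 315 [40, 44, 43, 36, 14]; 330 [40, 43, 41, 20, 14]; 345 [40, 44, 41, 16, 15]; carrot
0 [46, 48, 45, 30, 16]; 15 [46, 48, 47, 30, 15]; 30 [46, 48, 48, 
[... 475 characters left out ...]
5 [48, 47, 30, 14, 15]; 330 [48, 48, 31, 18, 17]; 345 [47, 48, 43, 30, 16]; broccoli
0 [43, 41, 39, 15, 15]; 15 [42, 43, 35, 15, 15]; 30 [42, 44, 40, 16, 15]; 45 [42, 45, 40, 21, 16]; 60 [42, 43, 45, 36, 16]; 75 [42, 43, 44, 36, 15]; 90 [42, 44, 41, 33, 17]; 105 [43, 43, 41, 16, 17]; 120 [42, 40, 38, 14, 16]; 135 [44, 39, 31, 14, 16]; 150 [41, 43, 40, 14, 14]; 165 [39, 44, 41, 22, 16]; 180 [38, 45, 43, 37, 16]; 195 [38, 45, 45, 37, 15]; 210 [41, 45, 45, 35, 15]; 225 [41, 45, 45, 18, 15]; 240 [43, 44, 36, 15, 14]; 255 [41, 42, 37, 16, 14]; 270 [41, 41, 39, 15, 15]; 285 [42, 43, 42, 32, 15]; 300 [42, 43, 42, 34, 15]; 315 [42, 43, 42, 34, 14]; 330 [42, 43, 42, 36, 15]; 345 [42, 43, 41, 21, 16];
```

View pics/crop.png

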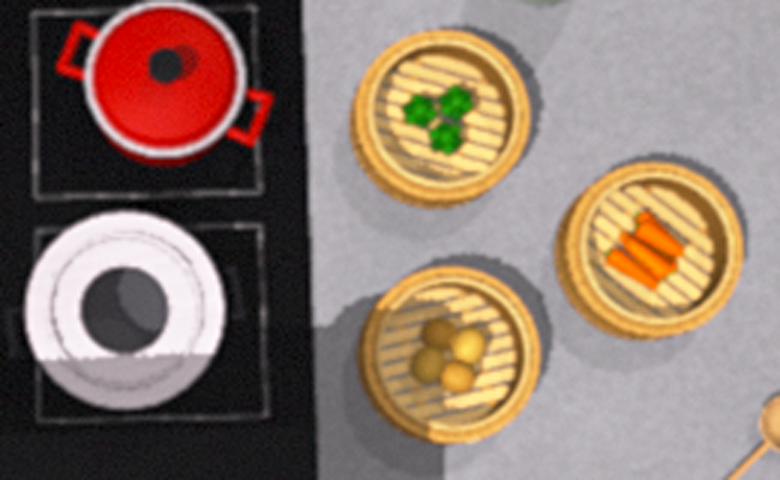

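Both cameras agree with the description: rims at 45 mm and the ring at 71 mm. The crop shows broccoli at the top, carrots to the right and potatoes below, next to the silver pot.

The fingers open fully to 92 mm and there is food inside. So I'll come in with the inner finger just inside the wall and let the closing pull the basket to the pinch. To release, I'll tilt the tool so the inner finger rises clear of the food.

```bash
cat >> h.py <<'E'
TIP=.038; RW=.0685; SAFE=.21
def frame(k,s,tilt=0.):
    """tool frame: outward direction k (deg), y = s*outward, tilted so that the fingers point inward"""
    a,t=np.radians([k,tilt]); o=np.array([np.cos(a),np.sin(a),0]); Z=np.array([0,0,1.])
    z=-np.cos(t)*Z-np.sin(t)*o; y=s*(np.cos(t)*o-np.sin(t)*Z)
    return np.column_stack([np.cross(y,z),y,z]),o
def st(m=""):
    s=env.sense(); print(m,"t%.1f"%s["t"],np.round(s["ee_pos"],4),"F",np.round(s["wrist_force"],1),"w%.4f g%.1f"%(s["gripper_width"],s["grasp_force"])); return s
def pick(c,k,s):
    R,o=frame(k,s); p=np.array([*c,0])+.102*o
    env.reach(p+[0,0,SAFE-.03],R); env.movel(p+[0,0,TIP],rate=.15); st("down")
    effector.grasp(squeeze=8); st("pull"); effector.grasp(squeeze=55); st("grip")
    env.movel(p+[0,0,SAFE],rate=.15); return st("up")
def pose(c,z,k,s,tilt=0):
    """TCP pose for a held basket with its underside at c,z"""
    R,o=frame(k,s,tilt); g=np.array([*c,z+.045])+RW*o
    return g+(.045-TIP)*R[:,2],R
E
python3 - <<'E'
from h import *
pot=(.4717,.0198)
B=dict(potato=((.4303,-.258),(225,),.072),carrot=((.5175,-.436),(330,300),.117),broccoli=((.639,-.2585),(240,),.162))
for n,(c,ks,z) in B.items():
    for k in ks:
        for s in (1,-1):
            R,o=frame(k,s); q=[solver.inverse_kinematics(np.array([*c,h])+.102*o,R) for h in(TIP,SAFE)]
            print(n,k,s,[None if a is None else np.round(a[[0,1,3,6]] if hasattr(a,'shape') else np.array(a)[[0,1,3,6]],2).tolist() for a in q])
    for k in (240,270,300,330,0,90):
        print(n,"place",k,{s:[None if a is None else round(float(a[6]),2) for a in (solver.inverse_kinematics(*pose(pot,z,k,s,t)) for t in (0,18))] for s in(1,-1)})
E
```

```text
potato 225 1 [[-0.17, 0.7, 2.15, -0.85], [-0.28, 0.26, 2.02, -1.37]]
potato 225 -1 [[0.13, 0.49, 2.14, 1.93], [0.29, 0.16, 1.99, 1.55]]
potato place 240 {1: [-1.33, -1.16], -1: [1.26, 2.14]}
potato place 270 {1: [-1.03, -0.68], -1: [1.82, 2.47]}
potato place 300 {1: [-0.61, -0.35], -1: [2.3, 2.71]}
potato place 330 {1: [-0.2, -0.06], -1: [2.69, 2.88]}
potato place 0 {1: [0.19, 0.21], -1: [2.3, -2.46]}
potato place 90 {1: [1.44, 0.95], -1: [-1.47, -1.92]}
carrot 330 1 [[0.27, 0.91, 1.36, 0.48], [0.27, 0.74, 1.24, 0.4]]
carrot 330 -1 [[0.01, 1.25, 1.38, -2.34], [0.03, 1.02, 1.26, -2.45]]
carrot 300 1 [[0.31, 0.92, 1.38, 0.06], [0.2, 0.83, 1.26, 0.07]]
carrot 300 -1 [[0.58, 0.83, 1.35, 2.91], [0.66, 0.67, 1.22, 2.82]]
carrot place 240 {1: [-1.54, -1.29], -1: [1.19, 1.87]}
carrot place 270 {1: [-1.19, -0.78], -1: [1.78, 2.4]}
carrot place 300 {1: [-0.69, -0.41], -1: [2.28, 2.69]}
carrot place 330 {1: [-0.26, -0.1], -1: [2.69, 2.89]}
carrot place 0 {1: [0.15, 0.19], -1: [2.38, -2.5]}
carrot place 90 {1: [1.42, 0.97], -1: [-1.58, -1.96]}
broccoli 240 1 [[-0.19, 0.99, 1.66, -0.9], [-0.2, 0.73, 1.54, -1.09]]
broccoli 240 -1 [[0.11, 0.74, 1.64, 1.89], [-0.09, 0.63, 1.53, 1.92]]
broccoli place 240 {1: [-1.76, -1.53], -1: [1.14, 1.61]}
broccoli place 270 {1: [-1.3, -0.88], -1: [1.73, 2.32]}
broccoli place 300 {1: [-0.78, -0.47], -1: [2.26, 2.68]}
broccoli place 330 {1: [-0.32, -0.14], -1: [2.69, 2.88]}
broccoli place 0 {1: [0.11, 0.16], -1: [2.47, -2.55]}
broccoli place 90 {1: [1.39, 1.0], -1: [-1.66, -1.98]}
```

```bash
python3 - <<'E'
from h import *
s=env.sense(); env.movel(s["ee_pos"]+np.array([0,0,.15]),rate=.25)
env.reach([.42,-.05,.35],frame(270,1)[0]); st("via")
pick((.4303,-.258),225,1)
for c in("top","side"):
    p,P=cloud(c); np.save(f"pics/{c}1.npy",P); cv2.imwrite(f"pics/{c}1.png",p[...,::-1])
E
python3 -c "
import cv2,numpy as np
cv2.imwrite('pics/a1.png',np.hstack([cv2.resize(cv2.imread('pics/%s1.png'%c),(400,300)) for c in('top','side')]))"
```

```text
via t4.2 [ 0.4202 -0.0493  0.35  ] F [0.8 0.9 0.7] w0.0917 g0.0
down t6.5 [ 0.3587 -0.3305  0.0386] F [0.2 0.2 0. ] w0.0922 g0.0
pull t7.9 [ 0.3582 -0.3301  0.038 ] F [ 0.7 -0.3  0. ] w0.0008 g0.0
grip t8.1 [ 0.3582 -0.3301  0.038 ] F [-0.8 -0.1  0.7] w0.0004 g0.0
up t9.4 [ 0.3577 -0.3297  0.2093] F [ 0.  -0.3 -0.6] w0.0004 g0.0
```

View pics/a1.png

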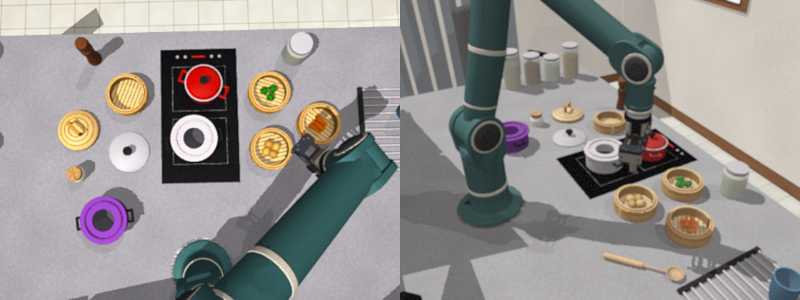

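The pinch closed on nothing and the basket still stands on the worktop. I'll measure where it is now.

Run:
```python
from h import *
for c in("top","side"):
    P=np.load(f"pics/{c}1.npy"); x=rim(P,(.43,-.258)); print(c,x,rim(P,(.518,-.436)),rim(P,(.64,-.258)))
    Q=P[np.hypot(P[...,0]-x[0],P[...,1]-x[1])<.085]; print(np.nanpercentile(Q[:,2],[50,90,99]))
    print("gripper pts", [np.round(np.nanmedian(P[(P[...,2]>a)&(P[...,2]<a+.01)&(np.hypot(P[...,0]-.358,P[...,1]+.33)<.06)],0),4) for a in (.21,.22,.23,.25)])
p=cv2.imread("pics/side1.png"); cv2.imwrite("pics/c1.png",cv2.resize(p[190:360,370:540],None,fx=3.4,fy=3.4,interpolation=cv2.INTER_CUBIC))
```

```text
top [ 0.43113955 -0.25506025] [ 0.51850444 -0.43319538] [ 0.63999156 -0.25564911]
[0.3468184  0.6188266  0.63082282]
gripper pts [array([nan, nan, nan]), array([nan, nan, nan]), array([ 0.349 , -0.3223,  0.2369]), array([nan, nan, nan])]
side [ 0.4290829  -0.26044614] [ 0.51650256 -0.43868396] [ 0.63784899 -0.26093058]
[0.03360922 0.36658225 0.62411011]
gripper pts [array([nan, nan, nan]), array([nan, nan, nan]), array([ 0.3517, -0.3391,  0.2383]), array([ 0.3463, -0.3415,  0.2546])]
  return np.nanmean(a, axis, out=out, keepdims=keepdims)
```

View pics/c1.png

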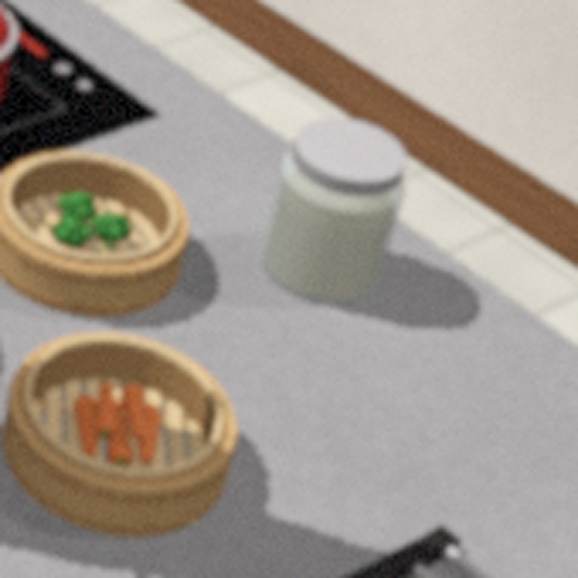

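Run:
```python
from h import *
s=st(); print(np.round(s["tcp_rot"],3),"\n",np.round(frame(225,1)[0],3)); effector.release()
for c in("top",):
    p,P=cloud(c); np.save(f"pics/{c}2.npy",P); cv2.imwrite(f"pics/{c}2.png",cv2.resize(p[150:290,320:520],None,fx=3.5,fy=3.5)[...,::-1])
p,P=cloud("side"); np.save("pics/side2.npy",P); cv2.imwrite("pics/side2.png",cv2.resize(p[150:350,350:550],None,fx=2.9,fy=2.9)[...,::-1])
```

```text
t9.5 [ 0.3577 -0.3299  0.2093] F [ 0.5  0.1 -0.9] w0.0003 g0.0
[[ 0.707 -0.707 -0.002]
 [-0.707 -0.707  0.   ]
 [-0.001  0.001 -1.   ]] 
 [[ 0.707 -0.707  0.   ]
 [-0.707 -0.707  0.   ]
 [ 0.     0.    -1.   ]]
```

View pics/top2.png

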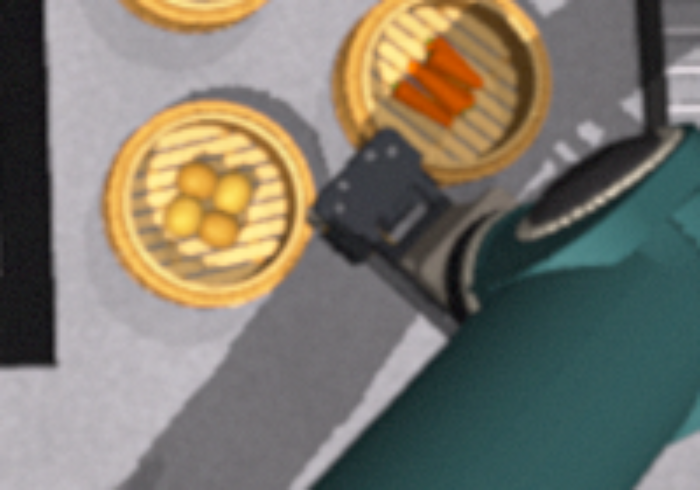

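Run:
```python
from h import *
o=np.array([-.7071,-.7071]); v=np.array([.7071,-.7071]); t=np.array([.3577,-.3299])
for c in("side","top"):
    P=np.load(f"pics/{c}2.npy").reshape(-1,3); d=P[:,:2]-t
    for z in np.arange(.18,.34,.01):
        m=(P[:,2]>z)&(P[:,2]<z+.01)&(np.hypot(*d.T)<.13)
        if m.sum()>2: print(c,round(z,3),m.sum(),"along y",np.round(np.percentile(d[m]@o,[0,25,50,75,100])*1000),"x",np.round(np.percentile(d[m]@v,[0,50,100])*1000))
```

```text
side 0.23 5 along y [51. 52. 56. 56. 59.] x [-8.  2. 10.]
side 0.24 40 along y [52. 60. 61. 62. 63.] x [-8.  2. 10.]
side 0.25 34 along y [47. 61. 62. 63. 64.] x [-8.  3. 10.]
side 0.26 41 along y [53. 62. 63. 64. 66.] x [-8.  1. 10.]
side 0.27 40 along y [56. 62. 64. 65. 67.] x [-9.  1. 10.]
side 0.28 46 along y [51. 63. 64. 66. 67.] x [-9.  1. 11.]
side 0.29 53 along y [-47.  63.  66.  67.  69.] x [-10.  -1.  11.]
side 0.3 64 along y [-53. -48.  65.  67.  70.] x [-10.  -2.  11.]
side 0.32 91 along y [-71.  87.  88.  89.  92.] x [-30.   2.  31.]
side 0.33 198 along y [-86.  72.  88.  89.  91.] x [-30.  10.  32.]
side 0.34 211 along y [-80. -47.  21.  90.  97.] x [-31.  23.  32.]
top 0.32 4 along y [-86. -84. -82. -74. -53.] x [-32. -32. -31.]
top 0.33 60 along y [-87. -65. -43. -16.  10.] x [-33. -28.  18.]
top 0.34 259 along y [-87. -59. -53. -27.  11.] x [-33. -23.  30.]
```

View pics/side2.png

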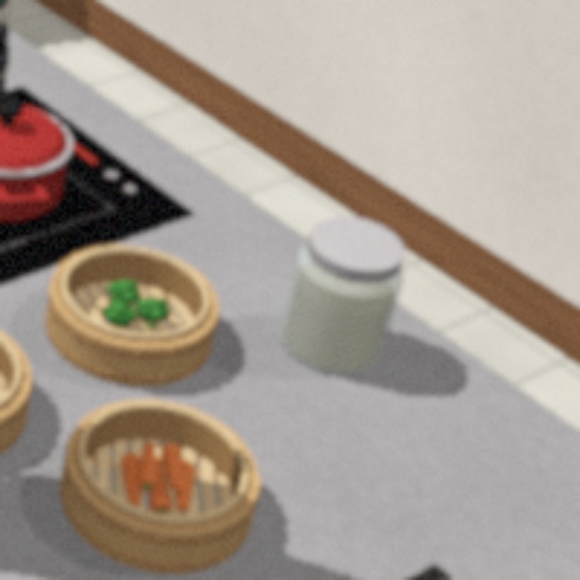

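The cloud shows the real fingertips about 26 mm above the reported TCP: the tips are at about z 0.236 and the body starts at 0.323, with a reported TCP of 0.209. So the fingers closed above the rim. I'll settle the offset with a gentle touch on the worktop.

Run:
```python
from h import *
effector.grasp(squeeze=8); 
env.movel([.33,-.36,.012],rate=.2); env.pause(.2); f0=st("near")["wrist_force"][2]
z=.012
while z>-.036:
    z-=.002; env.movel([.33,-.36,z],rate=.03); s=env.sense(); 
    if s["wrist_force"][2]-f0>2.5: break
st("touch cmd %.3f"%z)
z+=.002; env.movel([.33,-.36,z],rate=.03); st("back")
env.movel([.33,-.36,.15],rate=.25); effector.release()
```

```text
near t13.7 [ 0.3308 -0.3601  0.0128] F [-0.3  0.4 -0.5] w0.0006 g0.0
touch cmd -0.028 t18.7 [ 0.3302 -0.3602 -0.0267] F [-2.8  4.2 18.7] w0.0006 g9.3
back t18.9 [ 0.3301 -0.3601 -0.026 ] F [ 0.1 -1.1  0.3] w0.0008 g0.0
```

Reported TCP minus real tip is -26.4 mm along the tool axis. I'll build that into the helpers and pick again.

```bash
cat >> h.py <<'E'
OFF=.0264   # real tips lie this far behind the reported TCP
_move,_reach=env.movel,env.reach
def tip(p,R): return np.array(p)+OFF*R[:,2]
def pick(c,k,s,down=True):
    R,o=frame(k,s); p=tip(np.array([*c,0])+.102*o,R)
    env.reach(p+[0,0,.16],R); env.movel(p+[0,0,TIP],rate=.18); st("down")
    effector.grasp(squeeze=8); st("pull"); effector.grasp(squeeze=55); s=st("grip")
    if s["gripper_width"]<.01: return s
    env.movel(p+[0,0,.19],rate=.18); return st("up")
def pose(c,z,k,s,tilt=0):
    R,o=frame(k,s,tilt); g=np.array([*c,z+.045])+RW*o
    return tip(g+(.045-TIP)*R[:,2],R),R
E
python3 - <<'E'
from h import *
s=pick((.4303,-.258),225,1)
R,o=frame(225,1); kc=s["ee_pos"]-RW*o; print("kinematic centre",kc, "underside", s["ee_pos"][2]+OFF-TIP)
for c in("top","side"):
    p,P=cloud(c); np.save(f"pics/{c}3.npy",P); cv2.imwrite(f"pics/{c}3.png",p[...,::-1])
    try: print(c,rim(P,kc,s["ee_pos"][2]+OFF-TIP))
    except Exception as e: print(e)
a=cv2.imread("pics/top3.png")[110:350,260:560];b=cv2.imread("pics/side3.png")[110:350,260:560]
cv2.imwrite("pics/a3.png",cv2.resize(np.hstack([a,b]),(800,320)))
E
```

```text
down t22.3 [ 0.3582 -0.3311  0.0123] F [ 0.6 -0.7 -0. ] w0.0920 g0.0
pull t23.4 [ 0.3585 -0.33    0.0117] F [3.9 3.  6.1] w0.0146 g8.0
grip t23.6 [ 0.3585 -0.3299  0.0118] F [3.9 4.3 4.7] w0.0128 g54.3
up t24.6 [ 0.3572 -0.3296  0.1626] F [ 0.4  0.2 -3.3] w0.0127 g54.4
kinematic centre [ 0.40565161 -0.28114421  0.1625543 ] underside 0.1509543046284371
top [ 0.40358239 -0.27955881]
side [ 0.40112833 -0.28358865]
```

View pics/a3.png

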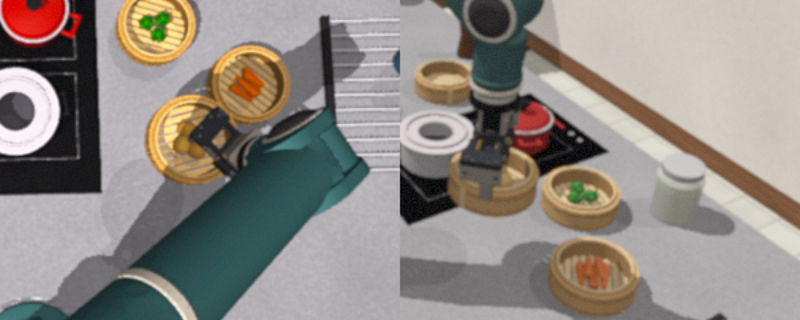

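The potato basket is held and looks upright. I'll check its level, then place it.

```bash
cat >> h.py <<'E'
def level(P,c,z):
    Q=P.reshape(-1,3); r=np.hypot(Q[:,0]-c[0],Q[:,1]-c[1]); Q=Q[(r>.067)&(r<.0745)&(abs(Q[:,2]-z-.045)<.012)]
    A=np.c_[Q[:,:2]-c[:2],np.ones(len(Q))]
    for _ in range(3):
        x=np.linalg.lstsq(A,Q[:,2],rcond=None)[0]; m=abs(A@x-Q[:,2])<.004; A,Q=A[m],Q[m]
    return np.round(np.degrees(x[:2]),1),round(float(x[2]),4),len(Q)
E
python3 - <<'E'
from h import *
for c in("top","side"):
    P=np.load(f"pics/{c}3.npy"); print(c,level(P,rim(P,(.403,-.281),.151),.151))
pot=(.4742,.0202); k,s=270,1
p,R=pose(pot,.072,k,s)
env.reach(p+[0,0,.09],R); st("over")
env.movel(p+[0,0,.012],rate=.12); env.pause(.15); st("above")
for c in("top","side"):
    _,P=cloud(c); x=rim(P,pot,.084); print(c,x,level(P,x,.084))
    Q=P[np.hypot(P[...,0]-pot[0],P[...,1]-pot[1])>.05]; print("ring outer",ring(Q,pot,.066,.077,.06,.083)[:3])
E
```

```text
top (array([-1.6, -1.1]), 0.192, 485)
side (array([-0.4, -0.1]), 0.1917, 297)
over t25.9 [ 0.474  -0.0498  0.1736] F [-0.5 -0.6 -2.8] w0.0129 g54.4
above t26.9 [ 0.4749 -0.0483  0.0963] F [-0.1 -0.2 -3.7] w0.0131 g54.4
top [0.47134713 0.02126829] (array([-0.2, -2.7]), 0.1266, 188)
ring outer (array([0.46019476, 0.02097206]), 92, np.float64(0.001630975511692045))
side [0.47206878 0.01509018] (array([-0.2,  0.5]), 0.1247, 159)
ring outer (array([0.47023288, 0.01796119]), 375, np.float64(2.6701161779560926e-05))
```

```bash
cat >> h.py <<'E'
def lower(c,z,k,s):
    p,R=pose(c,z,k,s)
    for h in (.008,.006,.005,.004,.003,.002,.001,.0):
        env.movel(p+[0,0,h],rate=.05); q=env.sense(); print(h,np.round(q["wrist_force"],1),end=' ')
        if q["wrist_force"][2]>6: break
    st("low")
E
python3 - <<'E'
from h import *
lower((.4742,.0217),.072,270,1)
for c in("top","side"):
    p,P=cloud(c); x=rim(P,(.472,.02),.072); print(c,x,level(P,x,.072))
    if c=="side": cv2.imwrite("pics/s4.png",cv2.resize(p[150:290,200:400],None,fx=3.5,fy=3.5,interpolation=cv2.INTER_CUBIC)[...,::-1])
E
```

```text
0.008 [-0.2  0.6 -3.6] 0.006 [ 0.1  0.5 -3.5] 0.005 [-0.5 -0.4 -2.3] 0.004 [-0.3 -0.  -1.9] 0.003 [-0.  -1.  -2.7] 0.002 [-0.5 -0.3 -1.3] 0.001 [ 0.3 -0.9 -0.8] 0.0 [-1.3 -1.5  0.9] low t28.9 [ 0.4745 -0.047   0.0838] F [-1.3 -1.5  0.9] w0.0130 g54.3
top [0.47109898 0.02275269] (array([-0.9, -1.4]), 0.1174, 189)
side [0.47016179 0.01644653] (array([-0.6,  1.1]), 0.1131, 160)
```

View pics/s4.png

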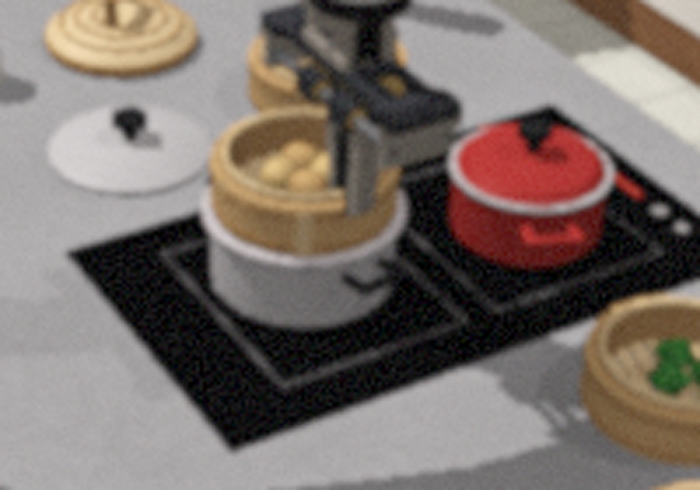

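The basket sits level over the ring with little force. Next is the light grip, tilt and release.

```bash
cat >> h.py <<'E'
def letgo(c,z,k,s):
    effector.grasp(squeeze=3); st("light")
    for t in (5,10,15,19):
        p,R=pose(c,z,k,s,t); env.movel(p,frame=R,rate=.03); q=st("tilt%d"%t)
    effector.release(); st("open")
    env.movel(env.sense()["ee_pos"]+np.array([0,0,.10]),rate=.2); st("clear")
def look(c,z,name=None,crop=None):
    for cam in("top","side"):
        p,P=cloud(cam); x=rim(P,c,z); print(cam,np.round(x,4),level(P,x,z))
        if name and cam=="side": y,h,u,w=crop; cv2.imwrite(f"pics/{name}.png",cv2.resize(p[y:y+h,u:u+w],None,fx=3,fy=3,interpolation=cv2.INTER_CUBIC)[...,::-1])
E
python3 - <<'E'
from h import *
c=(.4742,.0217)
letgo(c,.072,270,1)
look((.472,.02),.072,"s5",(130,160,190,240))
E
```

```text
light t29.3 [ 0.4744 -0.0469  0.0837] F [ 0.9 -1.4  2.1] w0.0149 g3.0
tilt5 t29.5 [ 0.4737 -0.045   0.0835] F [ 0.7 -1.  -1.2] w0.0153 g2.9
tilt10 t29.8 [ 0.4738 -0.042   0.0837] F [-1.2 -1.6  0.5] w0.0158 g3.0
tilt15 t30.0 [ 0.4741 -0.0387  0.0845] F [-0.2 -2.4  3.1] w0.0166 g3.3
tilt19 t30.3 [ 0.4742 -0.0357  0.0853] F [-0.3 -0.6  3.6] w0.0170 g3.4
open t31.4 [ 0.4742 -0.036   0.0854] F [-0.2 -0.1 -0.3] w0.0917 g0.0
clear t32.1 [ 0.4737 -0.0355  0.1848] F [-1.1  0.3 -0.2] w0.0916 g0.0
top [0.4739 0.0244] (array([0.2, 0.1]), 0.1158, 416)
side [0.4721 0.0192] (array([0.6, 1.4]), 0.1148, 194)
```

View pics/s5.png

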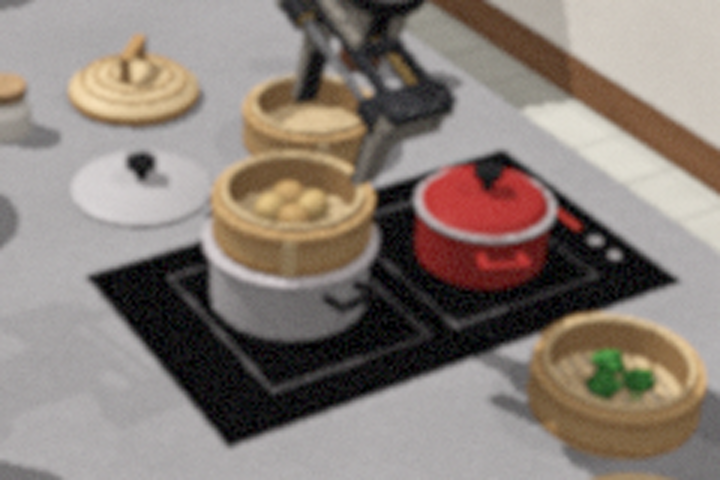

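The potato basket is home and level, with its rim at 116 mm. Now the carrot basket.

```bash
cat >> h.py <<'E'
def stack(c0,k0,pot,z,k,s=1):
    q=pick(c0,k0,s)
    if q["gripper_width"]<.01: print("MISSED"); return False
    env.movel(q["ee_pos"]+np.array([0,0,max(z-.05,.03)]),rate=.2)
    p,R=pose(pot,z,k,s); env.reach(p+[0,0,.06],R); env.movel(p+[0,0,.014],rate=.12); env.pause(.15); st("above")
    return True
E
python3 - <<'E'
from h import *
pot=(.4758,.0228); z=.117
for t in(0,19): print(solver.inverse_kinematics(*pose(pot,z,330,1,t)) is not None)
if stack((.5205,-.4358),330,pot,z,330): look((.473,.022),z+.014,"s6",(110,180,190,240))
E
```

```text
True
True
down t34.7 [ 0.6096 -0.4875  0.0131] F [ 0.1 -0.5 -0.4] w0.0921 g0.0
pull t35.8 [ 0.6089 -0.4868  0.0116] F [-3.5  2.6  3.4] w0.0144 g8.0
grip t36.1 [ 0.6093 -0.487   0.0117] F [-2.6  1.2  2. ] w0.0129 g54.3
up t37.0 [ 0.6084 -0.486   0.1618] F [-0.2  0.3 -3.1] w0.0127 g54.4
above t40.0 [ 0.5359 -0.0116  0.1434] F [-0.2  0.1 -3.4] w0.0128 g54.4
top [0.4738 0.0224] (array([1.2, 2.3]), 0.1779, 129)
side [0.4714 0.0171] (array([1.7, 0.8]), 0.1729, 188)
```

View pics/s6.png

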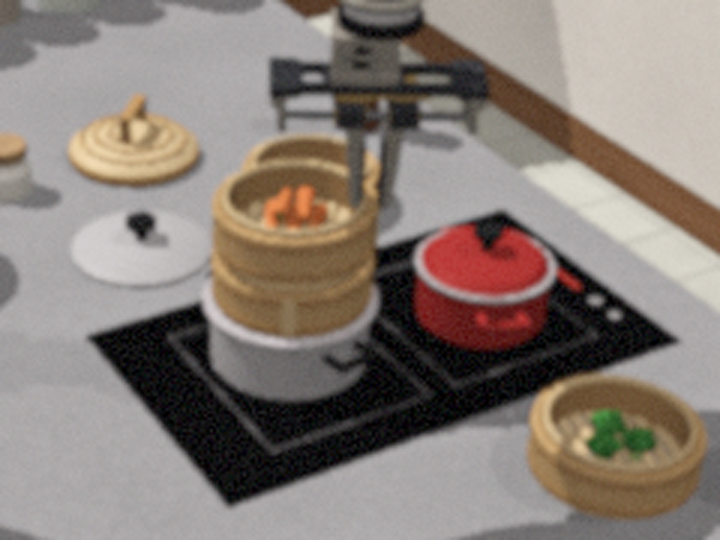

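Both cameras put the held basket 2 mm short in y relative to the potato basket. I'll shift it by that much, then lower and release.

Run:
```python
from h import *
c=(.4762,.0245); z=.117
lower(c,z,330,1); letgo(c,z,330,1)
look((.474,.022),z,"s7",(110,180,190,240))
```

```text
0.008 [-0.1  0.9 -2.6] 0.006 [ 0.7 -0.3 -2.5] 0.005 [-0.1  0.4 -3.9] 0.004 [ 0.1  0.2 -2.3] 0.003 [-0.6 -0.9 -3.5] 0.002 [ 0.7 -0.2 -3.1] 0.001 [ 0.4 -1.5 -1.6] 0.0 [ 0.5 -0.5 -0.6] low t42.1 [ 0.5357 -0.0098  0.1287] F [ 0.5 -0.5 -0.6] w0.0129 g54.3
light t42.3 [ 0.5357 -0.0098  0.1287] F [ 0.8 -1.6 -0.8] w0.0150 g3.1
tilt5 t42.6 [ 0.5345 -0.009   0.1289] F [ 2.5 -1.4  2.5] w0.0153 g3.1
tilt10 t42.8 [ 0.5309 -0.007   0.129 ] F [0.2 0.5 3.1] w0.0162 g3.2
tilt15 t43.1 [ 0.5271 -0.0044  0.1295] F [-3.4  4.1  5.8] w0.0170 g3.1
tilt19 t43.3 [ 0.5253 -0.0033  0.1302] F [-3.3  5.   5.8] w0.0175 g3.1
open t44.5 [ 0.5261 -0.0043  0.1304] F [0.1 0.5 0.3] w0.0921 g0.0
clear t45.1 [ 0.5256 -0.0041  0.2297] F [-1.   0.3 -0.4] w0.0920 g0.0
top [0.474 0.022] (array([0., 0.]), 0.0, 0)
side [0.4685 0.02  ] (array([0.8, 1.7]), 0.1594, 197)h.py:17: RuntimeWarning: invalid value encountered in scalar divide
  return b.x,len(Q),b.fun/len(Q),np.median(Q[:,2])
  return _methods._mean(a, axis=axis, dtype=dtype,
  ret = ret.dtype.type(ret / rcount)
```

View pics/s7.png

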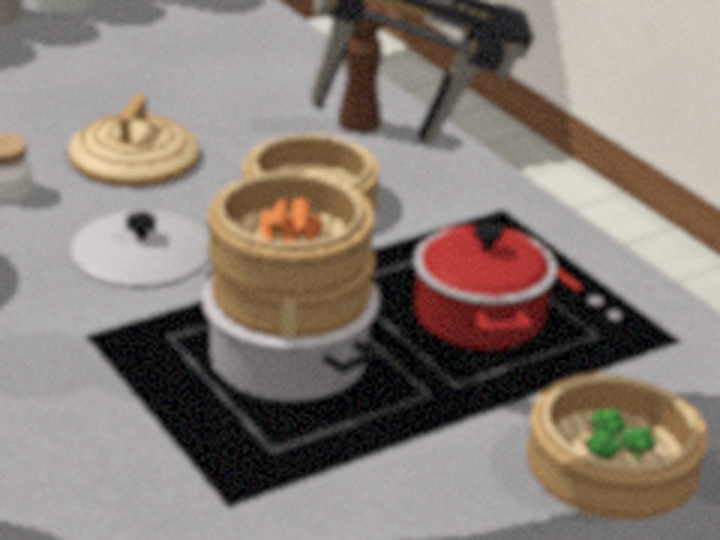

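Run:
```python
from h import *
q=pick((.642,-.258),240,1)
env.movel(q["ee_pos"]+np.array([0,0,.11]),rate=.2)
look((.472,.022),.117)
pot=(.474,.0235); z=.162
p,R=pose(pot,z,270,1); env.reach(p+[0,0,.06],R); env.movel(p+[0,0,.014],rate=.12); env.pause(.15); st("above")
look((.472,.022),z+.014,"s8",(90,180,190,240))
```

```text
down t47.4 [ 0.5917 -0.347   0.0128] F [ 0.6 -0.6 -0.3] w0.0920 g0.0
pull t48.5 [ 0.5909 -0.3464  0.0116] F [1.4 3.5 4. ] w0.0145 g8.0
grip t48.7 [ 0.5909 -0.3464  0.0116] F [2.5 2.8 3.7] w0.0130 g54.3
up t49.7 [ 0.5902 -0.3458  0.1621] F [ 0.3  0.2 -2.3] w0.0131 g54.4
top [0.4704 0.0249] (array([0.5, 0.2]), 0.1603, 302)
side [0.4686 0.0199] (array([0.5, 0.8]), 0.1593, 195)
above t52.4 [ 0.4747 -0.0453  0.1884] F [-0.  -0.2 -1.6] w0.0130 g54.4
top [0.4733 0.0241] (array([ 0.3, -0.7]), 0.2185, 267)
side [0.4723 0.0192] (array([1.4, 1. ]), 0.2186, 168)
```

Run:
```python
from h import *
c=(.4712,.0243); z=.162
lower(c,z,270,1); letgo(c,z,270,1)
look((.471,.022),z,"s9",(90,180,190,240))
```

```text
0.008 [-0.2  0.4 -2.6] 0.006 [-0.1 -0.2 -1.5] 0.005 [ 0.4 -0.2 -2.1] 0.004 [ 0.1  0.7 -2.5] 0.003 [ 0.6 -0.3 -3.2] 0.002 [ 0.4  0.  -2.6] 0.001 [ 0.9 -0.9 -2. ] 0.0 [-0.  -0.1 -0.4] low t54.6 [ 0.4713 -0.0443  0.1737] F [-0.  -0.1 -0.4] w0.0133 g54.3
light t54.8 [ 0.4713 -0.0443  0.1737] F [ 0.5 -1.7 -1.3] w0.0147 g3.0
tilt5 t55.0 [ 0.4709 -0.0426  0.1737] F [ 0.3 -1.1 -0.9] w0.0153 g3.0
tilt10 t55.3 [ 0.471  -0.0396  0.1739] F [-0.8 -2.5  1. ] w0.0159 g3.1
tilt15 t55.5 [ 0.4712 -0.0358  0.1747] F [-0.9 -1.5  3.8] w0.0161 g3.3
tilt19 t55.8 [ 0.4713 -0.0331  0.1754] F [ 1.  -0.5  4.5] w0.0172 g3.3
open t57.0 [ 0.4712 -0.0334  0.1754] F [ 0.2 -0.9 -1. ] w0.0919 g0.0
clear t57.6 [ 0.4706 -0.0329  0.2747] F [ 0.5  0.6 -0.1] w0.0920 g0.0
top [0.4729 0.0268] (array([0. , 0.2]), 0.2057, 504)
side [0.4706 0.0219] (array([1.2, 2. ]), 0.2047, 211)
```

View pics/s9.png

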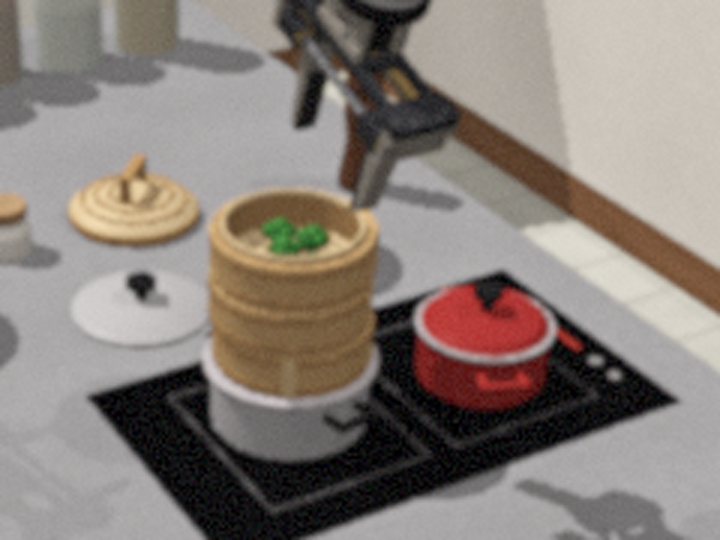

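The broccoli basket is home and level, with its rim at about 206 mm. Now I'll measure the lid.

Run:
```python
from h import *
for c in("top","side"):
    _,P=cloud(c); Q=P.reshape(-1,3); n=np.array([.52,.455])
    d=np.hypot(*(Q[:,:2]-n).T); m=(d<.09)&(Q[:,2]>.008)&(Q[:,2]<.06)
    X=(Q[m,:2]*1000).astype(np.float32); print(c,m.sum(),"enclosing",cv2.minEnclosingCircle(X))
    f=lambda x:(np.minimum(np.maximum(np.hypot(*(X-x).T)-75.5,0),3)).sum()
    h=cv2.convexHull(X)[:,0]; g=lambda x: np.abs(np.hypot(*(h-x).T)-75.5).clip(0,4).sum()
    print("hullfit",minimize(g,n*1000,method="Nelder-Mead").x, len(h))
    m=(d<.045)&(Q[:,2]>.058)
    if m.sum()>5: print("handle",cv2.minAreaRect((Q[m,:2]*1000).astype(np.float32)),np.percentile(Q[m,2],[5,50,95]))
for k in (137,-43,):
    R,o=frame(k,1)
    for n,p in dict(pick=(.520,.454,.05),up=(.52,.454,.3),place=(.473,.0262,.257),pl2=(.473,.0262,.30)).items():
        print(k,n,[None if a is None else np.round(a,2) for a in [solver.inverse_kinematics(tip(p,R),R)]])
```

```text
top 2368 enclosing ((517.4415893554688, 455.40655517578125), 76.18177032470703)
hullfit [517.70549014 455.12402295] 43
handle ((517.644775390625, 454.7027893066406), (61.261192321777344, 14.260782241821289), 46.57150650024414) [0.05969105 0.06465545 0.06851619]
side 761 enclosing ((516.0634155273438, 444.2933349609375), 79.30216217041016)
hullfit [514.15052465 447.81278119] 22
handle ((513.91796875, 448.84521484375), (65.58990478515625, 16.748153686523438), 45.36610794067383) [0.05872884 0.06238361 0.0667564 ]
137 pick [array([-0.21,  0.93, -0.9 ,  1.55,  0.81,  1.06,  1.07])]
137 up [array([-0.13,  0.73, -1.11,  1.34,  0.65,  1.45,  1.18])]
137 place [array([ 0.94,  0.4 , -1.29,  1.92,  0.42,  1.14,  1.88])]
137 pl2 [array([ 0.97,  0.32, -1.28,  1.86,  0.33,  1.21,  1.97])]
-43 pick [array([-1.27,  0.85,  0.78,  1.64, -0.7 ,  0.96, -0.99])]
-43 up [array([-1.47,  0.75,  1.24,  1.45, -0.71,  1.44, -0.98])]
-43 place [array([-0.97,  0.13,  0.93,  2.01, -0.12,  1.05, -0.73])]
-43 pl2 [array([-1.  ,  0.07,  0.94,  1.96, -0.06,  1.15, -0.79])]
```

Run:
```python
from h import *
H=.050
env.movel(env.sense()["ee_pos"]+np.array([0,0,.07]),rate=.25)
R,o=frame(-43.3,1); L=np.array([.5195,.453,0])
env.reach(tip(L+[0,0,.30],R),R); env.movel(tip(L+[0,0,H],R),rate=.2); st("at lid")
effector.grasp(squeeze=6); effector.grasp(squeeze=35); st("grip")
env.movel(tip(L+[0,0,H+.29],R),rate=.2); st("up")
p=tip(np.array([.473,.0262,.207+H]),R)
env.reach(p+[0,0,.07],R); env.movel(p+[0,0,.016],rate=.12); env.pause(.2); st("above")
for c in("top","side"):
    pic,P=cloud(c); Q=P.reshape(-1,3); n=np.array([.472,.024]); z=.223
    d=np.hypot(*(Q[:,:2]-n).T); m=(d<.085)&(Q[:,2]>z+.001)&(Q[:,2]<z+.032)
    X=(Q[m,:2]*1000).astype(np.float32); h=cv2.convexHull(X)[:,0]; g=lambda x: np.abs(np.hypot(*(h-x).T)-75.5).clip(0,4).sum()
    print(c,m.sum(),"hullfit",minimize(g,n*1000,method="Nelder-Mead").x)
    cv2.imwrite(f"pics/{c}10.png",cv2.resize(pic[60:270,190:390],(400,420),interpolation=cv2.INTER_CUBIC)[...,::-1])
cv2.imwrite("pics/a10.png",np.hstack([cv2.imread(f"pics/{c}10.png") for c in("top","side")]))
```

```text
at lid t61.5 [0.5203 0.4535 0.025 ] F [-0.3  0.4 -0.4] w0.0922 g0.0
grip t62.8 [0.5195 0.453  0.0236] F [ 0.2 -0.1 -0.7] w0.0132 g35.0
up t64.4 [0.519  0.4528 0.3124] F [ 0.2  0.1 -1.9] w0.0130 g35.0
above t66.8 [0.4736 0.0265 0.2473] F [-0.4  0.6 -1.8] w0.0131 g35.0
top 619 hullfit [472.97212944  28.6955552 ]
side 1283 hullfit [469.15693954  21.66247334]
```

View pics/a10.png

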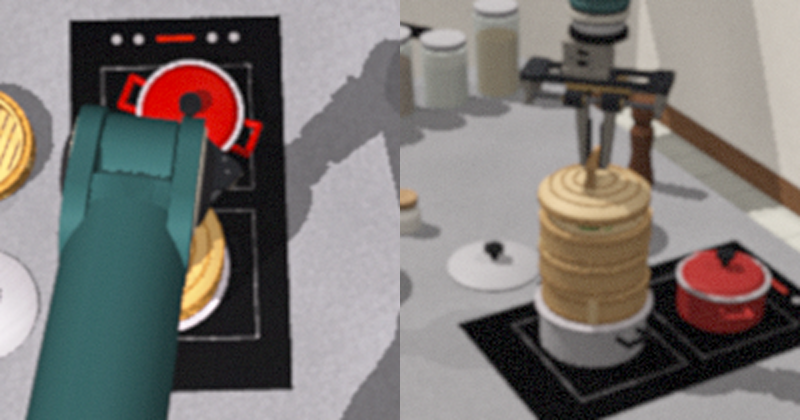

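The lid is held level above the stack and lines up within 2 mm in both cameras. Lowering it now.

Run:
```python
from h import *
R,o=frame(-43.3,1); p=tip(np.array([.4735,.0258,.257]),R)
for h in(.008,.006,.005,.004,.003,.002,.001,0.,-.0007):
    env.movel(p+[0,0,h],rate=.05); f=env.sense()["wrist_force"]; print(h,np.round(f,1))
    if f[2]>4: break
st("low"); effector.grasp(squeeze=4); effector.release(); st("open")
env.movel(p+[0,0,.12],rate=.2)
env.reach([.45,-.30,.33],frame(240,1)[0]); st("clear")
for c in("top","side"):
    pic,P=cloud(c); Q=P.reshape(-1,3); n=np.array([.472,.024]); z=.207
    d=np.hypot(*(Q[:,:2]-n).T); m=(d<.085)&(Q[:,2]>z+.001)&(Q[:,2]<z+.06)
    X=(Q[m,:2]*1000).astype(np.float32); h=cv2.convexHull(X)[:,0]; g=lambda x: np.abs(np.hypot(*(h-x).T)-75.5).clip(0,4).sum()
    x=minimize(g,n*1000,method="Nelder-Mead").x; print(c,m.sum(),"hullfit",x)
    m=(d<.045)&(Q[:,2]>z+.056); print("handle z",np.percentile(Q[m,2],[10,50,90]),m.sum())
    r=np.hypot(*(Q[:,:2]-x/1000).T)
    for a in range(0,360,60):
        t=np.degrees(np.arctan2(Q[:,1]-x[1]/1000,Q[:,0]-x[0]/1000)); k=(r>.045)&(r<.06)&(abs((t-a+180)%360-180)<30)&(Q[:,2]>z); print(a,np.round(np.median(Q[k,2]),4),end='; ')
    print(); cv2.imwrite(f"pics/{c}11.png",cv2.resize(pic[60:270,190:390],(400,420),interpolation=cv2.INTER_CUBIC)[...,::-1])
    if c=="top": print("empty",rim(P,(.644,.2676)))
cv2.imwrite("pics/a11.png",np.hstack([cv2.imread(f"pics/{c}11.png") for c in("top","side")]))
```

```text
0.008 [ 0.1 -0.2 -0.8]
0.006 [ 0.2 -0.2 -0.6]
0.005 [-0.   0.1 -2.1]
0.004 [-0.8 -0.1 -3.1]
0.003 [-0.  -0.3 -2. ]
0.002 [ 0.5  0.1 -1.7]
0.001 [-0.1 -0.6 -1.4]
0.0 [-0.5  0.  -1.6]
-0.0007 [-3.3  0.1  5.3]
low t69.2 [0.4736 0.0258 0.2304] F [-3.3  0.1  5.3] w0.0132 g35.0
open t70.7 [0.4735 0.0258 0.2299] F [ 0.4 -0.2 -1. ] w0.0919 g0.0
clear t72.7 [ 0.4506 -0.2989  0.3296] F [ 0.5  0.2 -0. ] w0.0921 g0.0
top 3474 hullfit [472.70100684  28.16910658]
handle z [0.26965066 0.27173253 0.27408718] 199
0 0.2322; 60 0.2323; 120 0.2322; 180 0.2318; 240 0.2321; 300 0.2317; 
empty [0.64412459 0.26764533]
side 1421 hullfit [469.53737056  21.91680451]
handle z [0.2659642  0.27028719 0.27190881] 75
0 0.2319; 60 0.2344; 120 0.2312; 180 0.2304; 240 0.23; 300 0.2308;
```

View pics/a11.png

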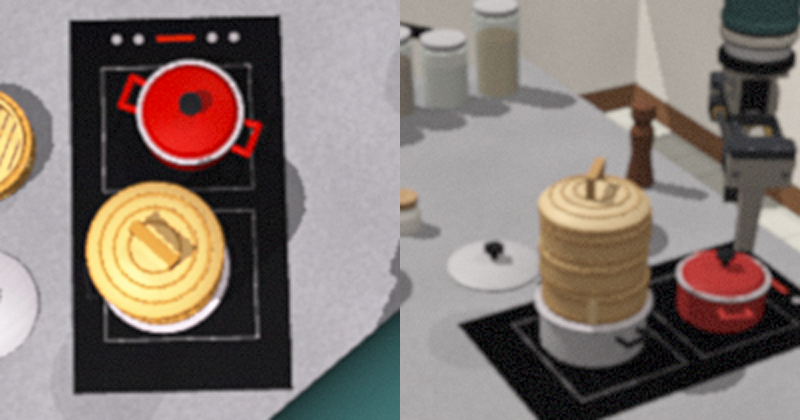

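The lid is home and level: its handle top is at 272 mm against 273 expected, and the dome is even all round. The arm is clear and the empty basket is unmoved, so I'm handing in.

```bash
python3 -c "
from station import workorder
print(workorder.finish_job())"
```

```text
the job is handed in; nothing more can be done
None
```

The steamer is stacked on the pot in order (potato, carrot, broccoli, bamboo lid), each measured level and fully home, and the job was handed in at about 73 s with the arm clear; the empty basket and steel lid were left alone.

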